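# Take the slide rack off its drip hook and stand it in the tray

## Robot

A 6-joint arm with a two-finger parallel gripper is mounted at the origin on a cart in front of the work surface, level with it; the furniture and walls round the work are solid. World frame = base frame: x ahead of the robot, y to its left, z up, the work surface at z = 0. Lengths are in m, angles in rad, forces in N, time in s.
With the tool pointing down it reaches from about 0.2 to 0.875 m from the base axis. Payload 3.4 kg.
Tool frame: the origin (TCP) lies at the centre of the arm's flange, where the gripper is bolted on; the fingertips stand 199 mm ahead of it and the grasp point (between the pads) lies 180 mm ahead of it; x points along the fingers, y is the direction in which the jaws open and shut, and the axes are right-handed (so a half turn about x gives the same grasp; the last joint's range is limited). The gripper opens to 94 mm and grips with 3 to 60 N. Pads are 16 mm wide; open, the fingers measure 119 mm over their backs; the gripper's body (75 mm by 177 mm) begins 78 mm behind the grasp point.
Start: joints at [1.221, 0.276, 1.505, -0, 1.361, -0.121], TCP at [0.13, 0.56, 0.405] pointing down, gripper open.
Joint ranges: [-2.89, 2.89], [-0.75, 2.08], [0.22, 2.7], [-1.18, 4.32], [0.11, 2.71], [-2.7, 2.7]. Speed limits (rad/s): [2.57, 2.57, 3.14, 3.14, 3.14, 3.14].

## Interface

Orientations are given as a rotation vector (axis times angle).
In Python, from cell import robot gives the robot as it stands.
- The arm moves only by the tool move_arm, never from a script. Its argument "targets" is a list of rows, each a list of 7 numbers: the gripper's target within -1 to 1 (shut at 1, half-way at 0, fully open at -1), then the shift along the tool's x, y, z in cm, then the turn, a rotation vector about the tool's x, y, z in rad. A call has 1 to 10 rows; each row is the pose to reach, as a shift and turn from the pose measured when the call began, along the tool's axes at that moment; what a row does not reach only later rows make up. A row lasts 1/10 s, in which the tool goes at most 50 mm and 8.59 degrees, less where a joint would pass 70% of its speed; a pose out of reach is approached as far as the arm can. A call with a gripper value outside its range is refused whole. The fingers move at their own pace and stop on an object; "squeeze" is the grip in N (left out, the last holds). Time passes only in rows, so rows that repeat a pose let the fingers close. It gives the time, the measured TCP pose, the force and the opening at its end, in the units of the state.
- robot.state(): the state, without advancing time (a new reading comes with each control period).
- robot.read_camera(name): name is "side" or "top"; returns a dict with "image" (420x560x3 uint8, red, green, blue), "range_z" (420x560 float32, m along the optical axis (not along the pixel's ray), 0 where there is no reading), "fx", "fy", "cx", "cy" (pixels), "k1" (the pictures are not rectified: a ray, as slopes to the right and down, at radius r is drawn at 1 + k1 r^2 times it, then the intrinsics apply), "eye" and "orientation" of the camera in the world. Camera axes: x right, y up, looking along -z (the intrinsics and any distortion apply to the point x, -y, -z); pixel columns grow to the right and rows downward; lengths in m; the calibration is good to about 2 mm. A picture is of the moment at which its call begins.
- robot.close_job(): hands the job in, once; it reports no verdict.
The state is a dict: "time": time; "joint_pos": joint angles; "qd": joint speeds; "joint_torque": joint torques, N m; "ee_pos": TCP position; "tool_rot": TCP orientation; "ft_force": force on the tool from outside, world axes, zero at the start; "torque": the same for the moment, N m; "gripper_width": finger opening in m.
Only numpy, scipy, OpenCV 4.12 (cv2) and the standard library are available. Lean on these libraries where they do the work, as an engineer would, in place of code of your own. Each camera call takes 0.05 s, during which the arm holds its last target. There are 200 camera calls.

## Task

The glass slides have finished dripping. Lift the rectangular slide rack up and off its hook on the drip stand, carry it by its grip and set it down gently, upright, on the floor of the shallow steel tray, then let go. Leave the round basket hanging on its hook.

Things in the scene. Friction and masses are not known exactly. Their poses are not given: they have to be found in the camera images.
- slide_rack_grip (a point): Slide rack on either hook: steel carrier 60 (x) x 84 (y) x 29 mm with glass slides, under a wire bail with a flat eye and, topmost, a white grip; 202 mm high, 0.16 kg. Point: centre of the grip (52 high, 22 wide along y, 12 thick along x; grasp here from above). Below the grip the eye, 46 wide, opening 30 wide, 44 high, its top edge 32 mm below the point. Underside 176 mm below. x points along the hook to the back.
- round_basket_grip (a point): Round basket on the other hook, to be left hanging: a round steel cup 68 mm across and 45 mm high under the same kind of bail, eye and white grip, 202 mm high. Point: centre of its grip; axes as for the slide rack.
- stand: Fixed drip stand, base 120 (x) x 270 (y) mm, origin under its centre, -x its open front. Two level 6 mm hook rods at y = -85 and 85 run to -x from a crossbar at x = 45 (top 190 mm over the table). Rod top at z = 179; at x = -45 to -56 the rod turns up by 13 mm. Things hang at x = -20, undersides at z = 35. An eye must rise 13 to 38 mm (best 25), then move 50 mm or more to -x to come off.
- tray: Shallow open tray of dark steel, fixed, 150 mm along its x, 190 mm along its y, rim 18 mm high, walls 4 mm thick; origin: centre of its underside, on the table. Its inner floor is 4 mm above the origin.
Not all that is in view belongs to the job. Leave any turquoise look-alike of the part that bears slide_rack_grip alone.

How it is judged:
By the outcome, as a careful person would: the job done as asked, in the order asked, and still so for the second after the job is handed in, with the robot touching nothing.
It also fails if it takes over 37 s, if anything falls off the work surface, if the arm or the gripper's body presses on something with over 40 N, if the wrist force passes 120 N, or if a joint passes its speed limit or range.

## Working session

There is one attempt and no reset: what is moved stays moved. The work goes in short steps, Python scripts to look and compute and a tool call to move; the robot and the scene stay as the last step left them, time stands still between calls to the robot, and variables do not carry over. Pictures are saved under pics/ and viewed, on a budget of 10 in all, crops included, one or two more only if the job needs it, and the job is handed in when it is done.

Besides the shell and the picture viewer there is one more tool, called after ">>>" by a JSON object that holds its "method" and its "body", one argument or row to a line. move_arm: Moves the arm, as the interface text tells. Its arguments: {"type":"object","properties":{"targets":{"type":"array","items":{"type":"array","items":{"type":"number"}}},"squeeze":{"type":"number"}},"required":["targets"]}

```bash
mkdir -p pics; ls
cat > h.py <<'E'
import numpy as np,cv2
from scipy.spatial.transform import Rotation as R
from cell import robot
def rot(o):
    o=np.array(o,float)
    return o if o.shape==(3,3) else (R.from_rotvec(o).as_matrix() if o.size==3 else R.from_quat(o).as_matrix())
def cloud(c):
    h,w=c['range_z'].shape
    u,v=np.meshgrid(np.arange(w),np.arange(h))
    a=(u-c['cx'])/c['fx'];b=(v-c['cy'])/c['fy']
    x,y=a.copy(),b.copy()
    for _ in range(8):
        s=1+c['k1']*(x*x+y*y);x,y=a/s,b/s
    z=c['range_z'];P=np.stack([x*z,-y*z,-z],-1)
    W=P@rot(c['orientation']).T+np.array(c['eye'])
    W[z==0]=np.nan
    return W
E
python3 - <<'E'
from h import *
s=robot.state();print(s)
ims=[]
for n in('side','top'):
    c=robot.read_camera(n);print(n,c['eye'],c['orientation'],c['fx'],c['k1'],c['cx'],c['cy'])
    cv2.imwrite(f'pics/{n}0.png',c['image'][:,:,::-1]);np.save(f'{n}0.npy',cloud(c));
E
```

```text
pics
{'time': 0.0, 'joint_pos': array([ 1.22099778e+00,  2.76569365e-01,  1.50611836e+00,  1.65853373e-05,
        1.36068622e+00, -1.21040927e-01]), 'qd': array([-9.95986961e-05,  7.61866234e-05, -1.12442506e-03,  6.28936893e-04,
       -1.95838179e-04,  1.07979086e-03]), 'joint_torque': array([-1.23135519e-04, -4.04590988e+01, -2.37231588e+01,  7.01229810e-02,
        3.47341318e-02, -1.41630767e-04]), 'ee_pos': array([0.13034347, 0.55981444, 0.40382493]), 'tool_rot': array([ 0.1782484 ,  1.56375572, -0.18096834]), 'ft_force': array([0.04260265, 0.39276649, 0.11661633]), 'torque': array([-0.02407547,  0.03334114,  0.02131153]), 'gripper_width': 0.09412855172040625}
side [-0.05485356 -0.91560366  1.09050454] [ 0.90753829 -0.21275358 -0.41663879] 436.6178124025288 -0.14032504182969446 276.75003236007296 207.46016783895067
top [0.33984127 0.22418227 1.73075362] [ 0.07931127 -0.07153508 -1.58712514] 449.61486441575596 0.048168542442590404 283.5312584746115 211.2470178957576
```

View pics/side0.png

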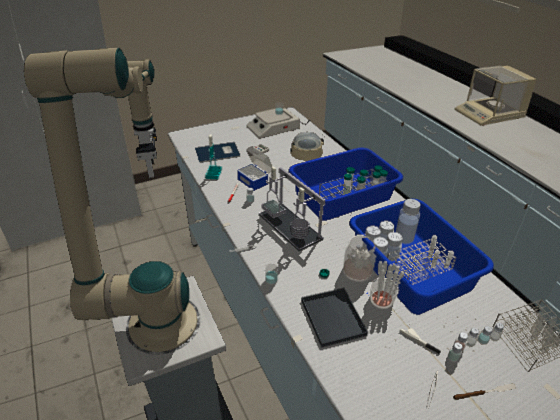

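View pics/top0.png

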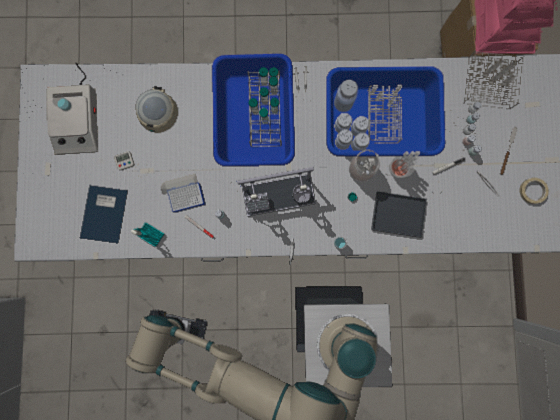

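The side view shows the stand at about (292,215), with the rectangular rack on its left hook near (272,208) and the round basket near (300,230). The tray is at (335,317) and the turquoise look-alike at (213,160). In the top view the stand is at (278,190), the rack at (257,203), the basket at (302,193) and the tray at (400,215).

Run:
```python
from h import *
S=cv2.imread('pics/side0.png');T=cv2.imread('pics/top0.png')
a=cv2.resize(S[155:255,250:335],None,fx=4.5,fy=4.5,interpolation=2);b=cv2.resize(T[160:225,230:325],None,fx=4,fy=4,interpolation=2)
o=np.zeros((max(a.shape[0],b.shape[0]),a.shape[1]+b.shape[1],3),np.uint8);o[:a.shape[0],:a.shape[1]]=a;o[:b.shape[0],a.shape[1]:]=b
cv2.imwrite('pics/crop.png',o);print(o.shape)
Ws,Wt=np.load('side0.npy'),np.load('top0.npy')
gt=cv2.cvtColor(T,6);hs=cv2.cvtColor(T,cv2.COLOR_BGR2HSV)
print('table z',np.nanmedian(Wt[215:240,250:300,2]))
# stand base & tray: dark
for nm,(r0,r1,c0,c1),zl in(('tray',(185,245,360,440),(-.01,.03)),('base',(165,222,232,325),(-.01,.033))):
    m=np.zeros(gt.shape,np.uint8);m[r0:r1,c0:c1]=(gt[r0:r1,c0:c1]<75)
    m=cv2.morphologyEx(m,cv2.MORPH_OPEN,np.ones((3,3)) )
    n,l,st,ce=cv2.connectedComponentsWithStats(m);k=1+st[1:,4].argmax()
    p=Wt[l==k];p=p[(p[:,2]>zl[0])&(p[:,2]<zl[1])]
    r=cv2.minAreaRect(p[:,:2].astype(np.float32));print(nm,r,np.percentile(p[:,2],[5,50,95]))
# high points near stand
for nm,W in(('top',Wt),('side',Ws)):
    q=W.reshape(-1,3);q=q[(abs(q[:,0]-.5)<.3)&(abs(q[:,1]-.3)<.3)]
    q=q[(q[:,2]>.15)&(q[:,2]<.3)]
    print(nm,len(q));print(np.round(q[np.argsort(-q[:,2])][:70],3).tolist())
```

```text
(450, 762, 3)
table z 2.9695917142857908e-05
tray ((0.4875526428222656, -0.211886927485466), (0.20022860169410706, 0.15569929778575897), 79.89704132080078) [-0.00343016  0.00374233  0.01637824]
base ((0.5697017312049866, 0.24504822492599487), (0.11728661507368088, 0.2522289752960205), 9.874396324157715) [7.67059948e-05 7.40411466e-03 1.46174805e-02]
top 534
[[0.563, 0.164, 0.242], [0.536, 0.328, 0.242], [0.56, 0.167, 0.24], [0.567, 0.164, 0.24], [0.536, 0.331, 0.24], [0.533, 0.332, 0.239], [0.54, 0.328, 0.239], [0.533, 0.322, 0.238], [0.537, 0.338, 0.238], [0.564, 0.167, 0.238], [0.564, 0.17, 0.238], [0.567, 0.16, 0.238], [0.533, 0.325, 0.237], [0.54, 0.325, 0.237], [0.567, 0.17, 0.237], [0.564, 0.157, 0.237], [0.54, 0.322, 0.237], [0.567, 0.153, 0.237], [0.533, 0.335, 0.237], [0.564, 0.154, 0.236], [0.533, 0.338, 0.236], [0.571, 0.157, 0.236], [0.564, 0.174, 0.236], [0.564, 0.16, 0.236], [0.537, 0.335, 0.236], [0.561, 0.154, 0.235], [0.537, 0.325, 0.235], [0.561, 0.16, 0.235], [0.567, 0.157, 0.235], [0.561, 0.17, 0.235], [0.537, 0.322, 0.235], [0.53, 0.339, 0.234], [0.533, 0.329, 0.
[... 1740 characters left out ...]
0.318, 0.229], [0.536, 0.325, 0.229], [0.559, 0.165, 0.227], [0.563, 0.151, 0.227], [0.534, 0.338, 0.226], [0.561, 0.161, 0.225], [0.558, 0.163, 0.224], [0.533, 0.319, 0.224], [0.539, 0.324, 0.224], [0.562, 0.156, 0.223], [0.533, 0.336, 0.223], [0.53, 0.33, 0.223], [0.537, 0.319, 0.222], [0.569, 0.155, 0.222], [0.531, 0.324, 0.222], [0.544, 0.325, 0.222], [0.541, 0.32, 0.221], [0.561, 0.161, 0.221], [0.535, 0.331, 0.221], [0.535, 0.316, 0.22], [0.565, 0.154, 0.219], [0.569, 0.153, 0.219], [0.559, 0.172, 0.219], [0.534, 0.321, 0.218], [0.563, 0.157, 0.218], [0.541, 0.318, 0.218], [0.531, 0.332, 0.217], [0.531, 0.325, 0.217], [0.565, 0.152, 0.217], [0.561, 0.168, 0.217], [0.562, 0.154, 0.216]]
```

View pics/crop.png

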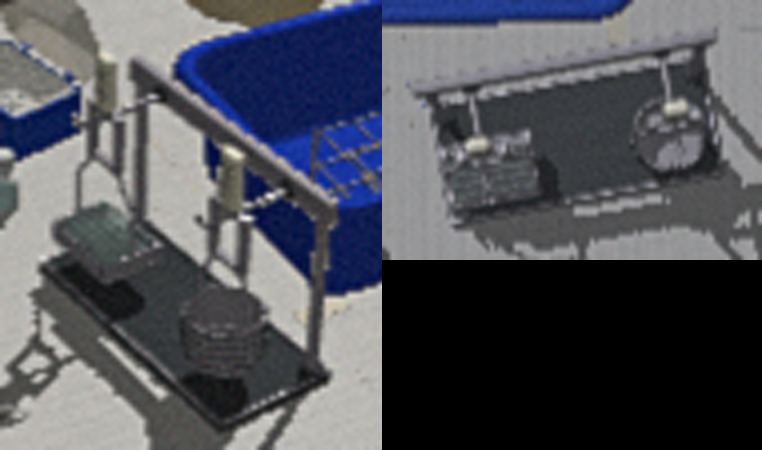

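The crop shows the slide rack on the stand's left hook (grip at crop (107,80) and (478,145)) and the round basket on the other hook. Measured grips are the rack at about (0.537, 0.329), top z 0.237, and the basket at (0.564, 0.163). They are 169 mm apart against 170 expected, and the implied grip centre z of 0.211 matches. The tray is at (0.488, -0.212) with yaw -10°, and the stand yaw is about 9.5°.

```bash
cat >> h.py <<'E'
def delta(xyz,yaw):
    s=robot.state();C=R.from_rotvec(s['tool_rot']);G=R.from_euler('z',yaw,degrees=True)*R.from_euler('y',90,degrees=True)
    print('t',round(s['time'],2),'pos',s['ee_pos'].round(4),'f',s['ft_force'].round(2),'w',round(s['gripper_width'],4))
    print('axis down',C.as_matrix()[:,0].round(3),'yaxis',C.as_matrix()[:,1].round(3))
    print('shift cm',(C.inv().apply(np.array(xyz)-s['ee_pos'])*100).round(2),'turn',(C.inv()*G).as_rotvec().round(4))
E
python3 - <<'E'
from h import *
W=np.load('top0.npy').reshape(-1,3)
q=W[(abs(W[:,2]-.192)<.008)&(W[:,0]>.58)&(W[:,0]<.66)&(W[:,1]>.05)&(W[:,1]<.45)]
print('bar',cv2.fitLine(q[:,:2].astype(np.float32),cv2.DIST_HUBER,0,.01,.01).ravel(),len(q))
delta([.537,.329,.465],9.5)
E
```

```text
bar [ 0.16109623 -0.9869387   0.6143808   0.2552092 ] 257
t 0.1 pos [0.1303 0.5598 0.4039] f [ 0.9  -0.55  0.04] w 0.0937
axis down [-0.001 -0.002 -1.   ] yaxis [ 0.227  0.974 -0.002]
shift cm [ -6.1  -13.27  44.84] turn [-0.3946 -0.0005  0.0015]
```

>>> {"method": "move_arm", "body": {
  "targets": [
    [-1,-4,0,0,0,0,0],
    [-1,-6.1,-1.2,4,-0.04,0,0],
    [-1,-6.1,-2.5,8.5,-0.1,0,0],
    [-1,-6.1,-3.9,13,-0.16,0,0],
    [-1,-6.1,-5.2,17.5,-0.22,0,0],
    [-1,-6.1,-6.5,22,-0.28,0,0],
    [-1,-6.1,-7.9,26.5,-0.34,0,0],
    [-1,-6.1,-9.2,31,-0.39,0,0],
    [-1,-6.1,-10.5,35.5,-0.39,0,0],
    [-1,-6.1,-11.8,40,-0.39,0,0]
  ],
  "squeeze": 15
}}

```text
time: 1.1
ee_pos: [0.4946, 0.353, 0.4646]
tool_rot: [-0.128, 1.569, 0.125]
ft_force: [-0.8, 1.0, 0.4]
gripper_width: 0.0938
```

Run:
```python
from h import *
delta([.537,.329,.465],9.3)
```

```text
t 1.1 pos [0.4946 0.353  0.4646] f [-0.85  0.99  0.44] w 0.0938
axis down [-0.001 -0.002 -1.   ] yaxis [-0.16   0.987 -0.001]
shift cm [-0.04 -3.05  3.8 ] turn [-0.0012 -0.0016  0.0014]
```

>>> {"method": "move_arm", "body": {
  "targets": [
    [-1,0,-1.5,2,0,0,0],
    [-1,0,-3.0,3.8,0,0,0],
    [-1,0,-3.0,3.8,0,0,0],
    [-1,0,-3.0,3.8,0,0,0]
  ]
}}

```text
time: 1.5
ee_pos: [0.5368, 0.3295, 0.4639]
tool_rot: [-0.127, 1.571, 0.125]
ft_force: [0.2, -0.2, -0.4]
gripper_width: 0.0939
```

Run:
```python
from h import *
delta([.537,.329,.395],9.3)
for n in('side','top'):
    c=robot.read_camera(n);W=cloud(c);g=W.reshape(-1,3)
    for nm,(x,y) in dict(rack=(.537,.329),basket=(.564,.163)).items():
        q=g[(abs(g[:,0]-x)<.016)&(abs(g[:,1]-y)<.02)&(g[:,2]>.21)&(g[:,2]<.245)]
        if len(q): print(n,nm,len(q),q.min(0).round(3),q.max(0).round(3))
    cv2.imwrite(f'pics/{n}1.png',c['image'][:,:,::-1])
S=cv2.imread('pics/side1.png')
cv2.imwrite('pics/c1.png',cv2.resize(S[90:260,190:360],None,fx=3.5,fy=3.5,interpolation=2))
```

```text
t 1.5 pos [0.5368 0.3295 0.4639] f [ 0.15 -0.18 -0.35] w 0.0939
axis down [-0.003 -0.002 -1.   ] yaxis [-0.16   0.987 -0.001]
shift cm [ 6.89 -0.04  0.04] turn [-0.0021 -0.0036  0.0011]
side rack 38 [0.53  0.315 0.211] [0.544 0.342 0.239]
side basket 45 [0.557 0.151 0.21 ] [0.573 0.176 0.239]
top basket 28 [0.558 0.153 0.216] [0.571 0.174 0.245]
```

View pics/c1.png

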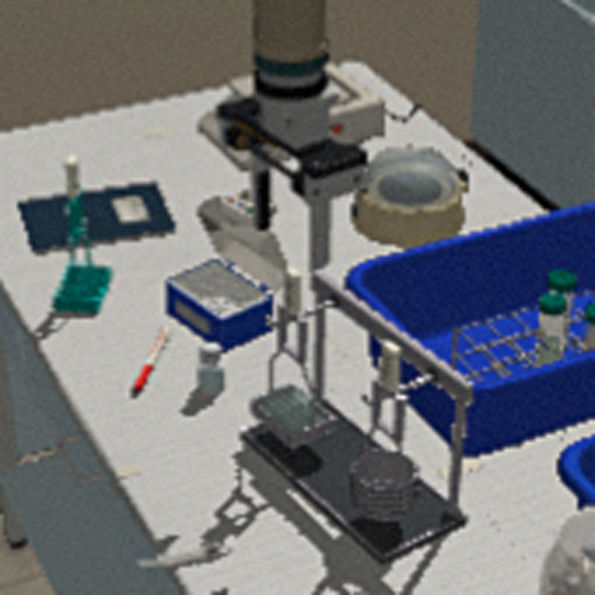

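The open fingers, at crop (262,205) and (318,235), straddle the rack's white grip at (293,290). The side-view extents put the grip centre at (0.537, 0.329). I'll descend and close.

>>> {"method": "move_arm", "body": {
  "targets": [
    [-1,2,0,0,0,0,0],
    [-1,4,0,0,0,0,0],
    [-1,5.5,0,0,0,0,0],
    [-1,6.8,0,0,0,0,0],
    [-1,6.8,0,0,0,0,0],
    [-1,6.8,0,0,0,0,0]
  ]
}}

```text
time: 2.2
ee_pos: [0.5353, 0.3305, 0.3969]
tool_rot: [-0.129, 1.569, 0.127]
ft_force: [0.0, -0.7, -0.6]
gripper_width: 0.0935
```

>>> {"method": "move_arm", "body": {
  "targets": [
    [1,0,0,0,0,0,0],
    [1,0,0,0,0,0,0],
    [1,0,0,0,0,0,0],
    [1,0,0,0,0,0,0],
    [1,0,0,0,0,0,0],
    [1,0,0,0,0,0,0],
    [1,0,0,0,0,0,0],
    [1,0,0,0,0,0,0]
  ],
  "squeeze": 20
}}

```text
time: 3.0
ee_pos: [0.5353, 0.3305, 0.3969]
tool_rot: [-0.129, 1.569, 0.127]
ft_force: [0.1, 0.3, 0.0]
gripper_width: 0.0335
```

>>> {"method": "move_arm", "body": {
  "targets": [
    [1,0,0,0,0,0,0],
    [1,0,0,0,0,0,0],
    [1,0,0,0,0,0,0],
    [1,0,0,0,0,0,0],
    [1,0,0,0,0,0,0]
  ]
}}

```text
time: 3.5
ee_pos: [0.5354, 0.3304, 0.3969]
tool_rot: [-0.129, 1.569, 0.127]
ft_force: [0.4, -1.3, 0.5]
gripper_width: 0.0215
```

>>> {"method": "move_arm", "body": {
  "targets": [
    [1,-0.4,0,0,0,0,0],
    [1,-0.9,0,0,0,0,0],
    [1,-1.4,0,0,0,0,0],
    [1,-1.9,0,0,0,0,0],
    [1,-2.4,0,0,0,0,0],
    [1,-2.5,0,0,0,0,0],
    [1,-2.5,0,0,0,0,0]
  ]
}}

```text
time: 4.2
ee_pos: [0.5354, 0.3305, 0.4222]
tool_rot: [-0.129, 1.569, 0.127]
ft_force: [0.1, -0.1, -1.8]
gripper_width: 0.0218
```

Run:
```python
from h import *
d=np.array([np.cos(np.radians(9.3)),np.sin(np.radians(9.3)),0])
p=np.array([.5354,.3304,.422])
delta(p-.09*d,9.3)
c=robot.read_camera('side')
cv2.imwrite('pics/c2.png',cv2.resize(c['image'][140:260,230:350,::-1],None,fx=5,fy=5,interpolation=2))
```

```text
t 4.2 pos [0.5354 0.3305 0.4222] f [ 0.09 -0.07 -1.81] w 0.0218
axis down [-0.002 -0.001 -1.   ] yaxis [-0.162  0.987 -0.001]
shift cm [ 0.04 -0.   -9.  ] turn [ 0.0005 -0.0018  0.0009]
```

View pics/c2.png

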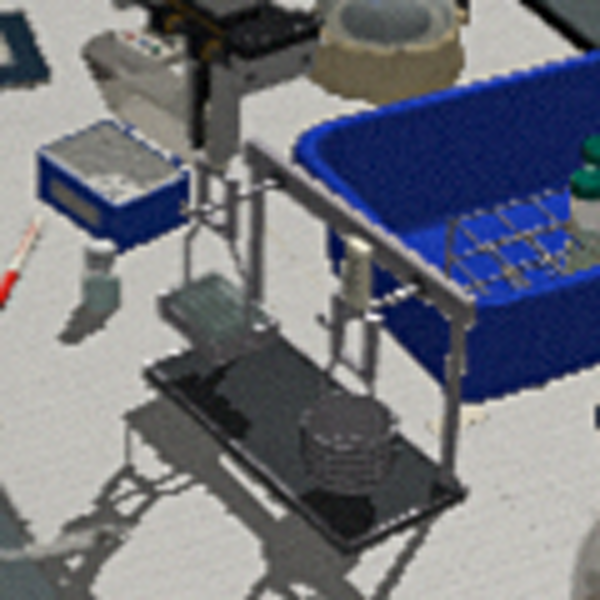

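The rack hangs from the jaws with the rod at crop (215,205) passing through the middle of the eye. The force of -1.8 N matches the rack's weight, and the basket is unmoved. Next I'll withdraw to the front.

>>> {"method": "move_arm", "body": {
  "targets": [
    [1,0,0,-0.6,0,0,0],
    [1,0,0,-1.6,0,0,0],
    [1,0,0,-2.8,0,0,0],
    [1,0,0,-4,0,0,0],
    [1,0,0,-5.2,0,0,0],
    [1,0,0,-6.4,0,0,0],
    [1,0,0,-7.6,0,0,0],
    [1,0,0,-8.6,0,0,0],
    [1,0,0,-9.3,0,0,0],
    [1,0,0,-9.3,0,0,0]
  ]
}}

```text
time: 5.25
ee_pos: [0.4426, 0.3152, 0.4224]
tool_rot: [-0.129, 1.569, 0.127]
ft_force: [0.4, 0.3, -1.7]
gripper_width: 0.0218
```

Run:
```python
from h import *
delta([.4876,-.212,.46],-10)
```

```text
t 5.25 pos [0.4426 0.3152 0.4224] f [ 0.39  0.25 -1.66] w 0.0218
axis down [-0.002 -0.001 -1.   ] yaxis [-0.163  0.987 -0.001]
shift cm [ -3.7  -52.76  -4.14] turn [ 0.3378 -0.0023  0.0014]
```

>>> {"method": "move_arm", "body": {
  "targets": [
    [1,-1,0,-0.5,0,0,0],
    [1,-2.5,0,-1.2,0,0,0],
    [1,-4,-0.6,-2,0,0,0],
    [1,-5,-2,-2.8,0,0,0],
    [1,-5,-4,-3.5,0.03,0,0],
    [1,-5,-6.5,-4.1,0.06,0,0],
    [1,-5,-9,-4.1,0.09,0,0],
    [1,-5,-11.5,-4.1,0.12,0,0],
    [1,-5,-14,-4.1,0.15,0,0],
    [1,-5,-16.5,-4.1,0.18,0,0]
  ]
}}

```text
time: 6.25
ee_pos: [0.4289, 0.1442, 0.4732]
tool_rot: [0.013, 1.572, -0.016]
ft_force: [0.5, -0.1, -1.2]
gripper_width: 0.0222
```

Run:
```python
from h import *
delta([.4876,-.212,.47],-10)
```

```text
t 6.25 pos [0.4289 0.1442 0.4732] f [ 0.52 -0.1  -1.25] w 0.0222
axis down [-0.002 -0.002 -1.   ] yaxis [ 0.018  1.    -0.002]
shift cm [  0.37 -35.5    6.52] turn [ 0.1562 -0.0014  0.0018]
```

>>> {"method": "move_arm", "body": {
  "targets": [
    [1,0,-2.5,0,0,0,0],
    [1,0,-5.5,0,0.02,0,0],
    [1,0,-9,0.5,0.05,0,0],
    [1,0,-12.5,1.5,0.07,0,0],
    [1,0,-16,2.5,0.1,0,0],
    [1,0,-19.5,3.5,0.12,0,0],
    [1,0,-23,4.5,0.14,0,0],
    [1,0,-26.5,5.2,0.156,0,0],
    [1,0,-30,6,0.156,0,0],
    [1,0,-32.5,6.5,0.156,0,0]
  ]
}}

```text
time: 7.25
ee_pos: [0.4876, -0.1848, 0.4739]
tool_rot: [0.136, 1.567, -0.141]
ft_force: [0.6, 0.2, -0.8]
gripper_width: 0.0219
```

>>> {"method": "move_arm", "body": {
  "targets": [
    [1,0,-1.5,0.2,0,0,0],
    [1,0,-2.2,0.4,0,0,0],
    [1,0,-2.2,0.4,0,0,0],
    [1,0,-2.2,0.4,0,0,0]
  ]
}}

```text
time: 7.65
ee_pos: [0.4873, -0.2067, 0.4742]
tool_rot: [0.137, 1.568, -0.14]
ft_force: [0.3, -0.7, -0.9]
gripper_width: 0.0218
```

Run:
```python
from h import *
delta([.4876,-.212,.368],-10)
c=robot.read_camera('side')
a=cv2.resize(c['image'][190:370,250:430,::-1],None,fx=2.2,fy=2.2,interpolation=2)
c=robot.read_camera('top')
b=cv2.resize(c['image'][140:320,300:480,::-1],None,fx=2.2,fy=2.2,interpolation=2)
cv2.imwrite('pics/c3.png',np.hstack([a,b]))
```

```text
t 7.65 pos [ 0.4873 -0.2067  0.4742] f [ 0.27 -0.7  -0.94] w 0.0218
axis down [-0.001 -0.002 -1.   ] yaxis [ 0.175  0.984 -0.002]
shift cm [10.62 -0.5   0.13] turn [-0.0018 -0.0011  0.0025]
```

View pics/c3.png

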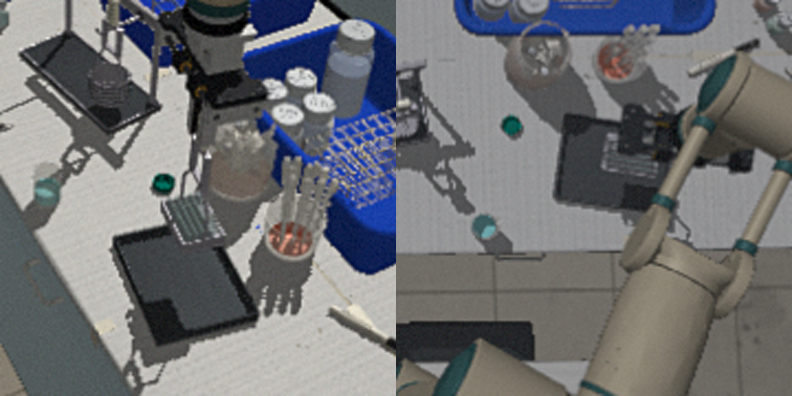

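The rack hangs level over the tray, carrier at side crop (195,220), with the tray around (185,285) below and nearer the camera. In the top crop it lies over the tray, and nothing touches the beakers. By the kinematics the underside is at about 0.112 m and contact should come at TCP z of about 0.366.

>>> {"method": "move_arm", "body": {
  "targets": [
    [1,1.2,-0.3,0.1,0,0,0],
    [1,3,-0.5,0.1,0,0,0],
    [1,5,-0.5,0.1,0,0,0],
    [1,7,-0.5,0.1,0,0,0],
    [1,8.5,-0.5,0.1,0,0,0],
    [1,9.6,-0.5,0.1,0,0,0],
    [1,10.2,-0.5,0.1,0,0,0],
    [1,10.2,-0.5,0.1,0,0,0],
    [1,10.2,-0.5,0.1,0,0,0]
  ]
}}

```text
time: 8.65
ee_pos: [0.4877, -0.2116, 0.3727]
tool_rot: [0.135, 1.567, -0.14]
ft_force: [-0.3, 0.5, -1.0]
gripper_width: 0.0218
```

>>> {"method": "move_arm", "body": {
  "targets": [
    [1,0.1,0,0,0,0,0],
    [1,0.2,0,0,0,0,0],
    [1,0.3,0,0,0,0,0],
    [1,0.3,0,0,0,0,0]
  ]
}}

```text
time: 9.05
ee_pos: [0.4876, -0.2116, 0.3697]
tool_rot: [0.135, 1.566, -0.14]
ft_force: [0.8, -0.2, -1.4]
gripper_width: 0.022
```

>>> {"method": "move_arm", "body": {
  "targets": [
    [1,0.1,0,0,0,0,0],
    [1,0.2,0,0,0,0,0],
    [1,0.3,0,0,0,0,0],
    [1,0.3,0,0,0,0,0]
  ]
}}

```text
time: 9.45
ee_pos: [0.4876, -0.2116, 0.3665]
tool_rot: [0.135, 1.567, -0.14]
ft_force: [-0.5, 0.1, -1.3]
gripper_width: 0.0218
```

>>> {"method": "move_arm", "body": {
  "targets": [
    [1,0.05,0,0,0,0,0],
    [1,0.1,0,0,0,0,0],
    [1,0.1,0,0,0,0,0]
  ]
}}

```text
time: 9.75
ee_pos: [0.4877, -0.2117, 0.3661]
tool_rot: [0.135, 1.566, -0.14]
ft_force: [-0.4, -0.2, 2.1]
gripper_width: 0.0222
```

The force went from -1.3 to +2.1 N at TCP z 0.366, as predicted, so the rack is on the floor. I'll release it and rise.

>>> {"method": "move_arm", "body": {
  "targets": [
    [0.4,0,0,0,0,0,0],
    [0.2,0,0,0,0,0,0],
    [0,0,0,0,0,0,0],
    [-0.3,0,0,0,0,0,0],
    [-0.3,0,0,0,0,0,0],
    [-0.3,0,0,0,0,0,0],
    [-0.3,0,0,0,0,0,0]
  ]
}}

```text
time: 10.45
ee_pos: [0.4877, -0.2117, 0.3661]
tool_rot: [0.135, 1.566, -0.14]
ft_force: [0.7, -0.1, 0.0]
gripper_width: 0.0611
```

>>> {"method": "move_arm", "body": {
  "targets": [
    [-0.3,-1,0,0,0,0,0],
    [-0.3,-2.5,0,0,0,0,0],
    [-0.3,-4.5,0,0,0,0,0],
    [-0.3,-7,0,0,0,0,0],
    [-0.3,-9,0,0,0,0,0],
    [-0.3,-11,0,0,0,0,0],
    [-0.3,-12,0,0,0,0,0],
    [-0.3,-12,0,0,0,0,0],
    [-0.3,-12,0,0,0,0,0]
  ]
}}

```text
time: 11.35
ee_pos: [0.4875, -0.2112, 0.4856]
tool_rot: [0.135, 1.567, -0.14]
ft_force: [0.2, -0.2, -1.6]
gripper_width: 0.0608
```

Run:
```python
from h import *
s=robot.state();print(s['time'],s['ee_pos'],s['ft_force'],s['gripper_width'])
for n,cr in(('side',(170,380,240,450)),('top',(140,320,220,480))):
    c=robot.read_camera(n);W=cloud(c);g=W.reshape(-1,3)
    for nm,(x,y,z0) in dict(rack=(.4877,-.2117,.16),basket=(.564,.163,.21)).items():
        q=g[(abs(g[:,0]-x)<.03)&(abs(g[:,1]-y)<.03)&(g[:,2]>z0)&(g[:,2]<.245)]
        if len(q): print(n,nm,len(q),q.min(0).round(3),q.max(0).round(3))
    if n=='side':
        a=cr;cv2.imwrite('pics/c4.png',cv2.resize(c['image'][a[0]:a[1],a[2]:a[3],::-1],None,fx=2.8,fy=2.8,interpolation=2))
```

```text
11.35 [ 0.48749683 -0.21117565  0.4856312 ] [ 0.2413327  -0.19755565 -1.61489549] 0.06084154669962254
side rack 84 [ 0.485 -0.224  0.16 ] [ 0.497 -0.203  0.207]
side basket 45 [0.557 0.151 0.211] [0.572 0.174 0.24 ]
top rack 7 [ 0.483 -0.215  0.167] [ 0.486 -0.201  0.2  ]
top basket 29 [0.557 0.153 0.215] [0.571 0.174 0.242]
```

View pics/c4.png

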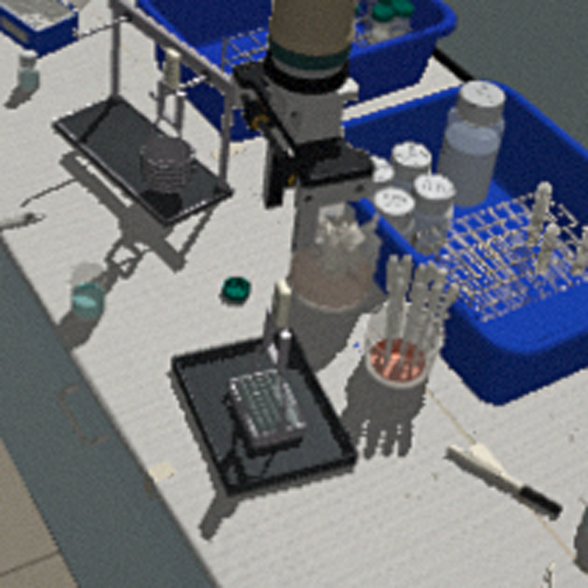

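The rack stands upright in the middle of the tray, carrier at crop (265,410) and white grip at (282,300), and the gripper is clear above it. Its grip top measures z 0.207 against 0.206 expected, and the basket still hangs on its hook. I'll hand it in.

```bash
python3 -c "
from cell import robot
print(robot.close_job())"
```

```text
the job is handed in; nothing more can be done
None
```

The slide rack was lifted 25 mm off its hook, drawn 93 mm out to the front and carried by its grip. It was set down upright in the middle of the tray, released, and the job handed in after about 11.5 s of the 37 s allowed.

- **Touchdown:** the wrist force went from -1.3 N to +2.1 N at the predicted height, so the rack went down lightly.
- **Rack in place:** the last images show it upright near the tray centre, with the grip top at 0.207 m against 0.206 m expected.
- **Basket:** it is still on its hook, with its position unchanged from the first measurement.
- **Gripper:** it ended open and about 12 cm above where it let go, touching nothing.
- **One odd reading:** the last force reading was -1.6 N vertically with nothing in the gripper. Earlier free-air readings stayed within about 1 N, so I put this down to noise or settling after the upward move.

I saw no other failed or conflicting checks.

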